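# Fetch the kitchen timer from behind the tall stock

### The job

A customer wants the kitchen timer that stands hemmed in behind three tall pieces on the display riser. First move the pepper mill, the storage canister and the square tin, standing upright, into the grey tray; then stand the timer on the middle of the dark checkout pad, and only after that put each of the three pieces back upright on the same spot of the riser where it stood at the start. Knock nothing over, and leave the mug, the bowl and the books alone.

Things in the scene. Friction and masses are not known exactly. Their poses are not given: they have to be found in the camera images.
- timer_c (a point): Kitchen timer, a low white plastic drum with a thin steel band round it and dark minute ticks on top: 54 mm diameter, 50 mm high overall (straight side up to 34 mm, then a rounded shoulder and on top a grip bar 36 mm long, 9 mm wide, from 40 to 50 mm). 120 g. The point is on its axis, 25 mm above its underside; z is its axis, up. It stands at the back of the riser.
- canister_c (a point): White ceramic storage canister with a cork stopper: straight round body 58 mm in diameter up to 88 mm, stopper 51 mm in diameter from 92 mm to the top at 110 mm. About 300 g. The point is on its axis, 55 mm above its underside; z is up. Starts on any of the three forward rounds of the riser.
- mill_c (a point): Dark wooden pepper mill: foot 54 mm across, waist 42 mm at 30 mm height, 47 mm at 64 mm; steel neck 38 mm across at 64 to 68 mm; straight round head 47 mm across from 68 to 109 mm, good to grip; small steel ball to the top at 120 mm. About 240 g. The point is on its axis, 60 mm above its underside; z is up. Starts on any of the three forward rounds of the riser.
- tin_c (a point): Square steel tea tin, 52 x 52 mm and 92 mm high (a thin lip 54 mm wide at 80 mm), with a round dark lid plug 42 mm in diameter on top that ends at 106 mm. About 220 g. The point is on its vertical axis, 53 mm above its underside; x and y are square to its flat sides, z up. Starts on any of the three forward rounds of the riser, its sides within about 10 degrees of the riser's.
- riser: Fixed plywood display board, 180 (its x) x 220 (its y) x 15 mm. Origin at the centre of its underside; x points to its back, y to its left. Four cork rounds 67 mm wide at (x, y): back (35, 0), the timer's; front (-40, 0); left (15, 70); right (15, -70). Each piece starts within 5 mm of the middle of its round; gaps between the timer and the tall pieces are about 15 mm. Yaw within 0.25 rad.
- tray: Fixed grey plastic tray, the side area: 260 (its x) x 160 (its y) mm, rim 22 mm high, walls and floor 5 mm thick. Origin at the centre of its underside, so pieces stand 5 mm above it. Empty at the start; the three pieces fit in one row along x with 82 mm between centres.
- pad: Fixed dark rubber checkout pad, 160 x 160 mm, 6 mm thick, with a grey round in the middle. Origin at the centre of its underside. Empty at the start.
- mug: Bystander: blue ceramic mug, 76 mm in diameter, 90 mm high, with a handle. Origin at the centre of its underside. Stands beyond the work; leave it.
- bowl: Bystander: terracotta bowl, 110 mm in diameter, 50 mm high. Origin at the centre of its underside. Stands beyond the work; leave it.
- books: Bystander: stack of two small books, 78 (its x) x 120 (its y) mm, 40 mm high. Origin at the centre of its underside. Lies beyond the work; leave it.
There are look-alikes about, which are no part of the job. What is shaped like the part that bears tin_c but purple or red is not meant. Leave any orange look-alike of the part that bears mill_c alone.

How it is judged:
By the outcome, as a careful person would: the job done as asked, in the order asked, and still so for the second after the job is handed in, with the robot touching nothing.
It also fails if it takes over 150 s, if anything falls off the work surface, if the arm or the gripper's body presses on something with over 40 N, if the wrist force passes 120 N, or if a joint passes its speed limit or range.

### The arm

A 6-joint arm with a two-finger parallel gripper is mounted at the origin on the work surface. World frame = base frame: x ahead of the robot, y to its left, z up, the work surface at z = 0. Lengths are in m, angles in rad, forces in N, time in s.
With the tool pointing down it reaches from about 0.4 to 0.925 m from the base axis. Payload 12.5 kg.
Tool frame: the origin (TCP) lies at the very end of the fingers, on their centre line; the grasp point (between the pads) lies 19 mm behind it; z points along the fingers, y is the line along which they close (so a half turn about z gives the same grasp; the last joint's range is limited). The gripper opens to 95 mm and grips with 3 to 60 N. Pads are 20 mm wide; open, the fingers measure 119 mm over their backs; the gripper's body (75 mm by 180 mm) begins 59 mm behind the grasp point.
Start: joints at [-0.106, 0.491, 1.559, -0, 1.092, -0.106], TCP at [0.625, 0, 0.215] pointing down, gripper open.
Joint ranges: [-3.1, 3.1], [-0.84, 2.19], [0.05, 2.79], [-1.13, 4.28], [0.06, 2.93], [-2.69, 2.69]. Speed limits (rad/s): [2.22, 2.22, 2.79, 3.14, 3.14, 3.14].

### API

Orientations are given as a rotation vector (axis times angle).
In Python, from station import arm gives the robot as it stands.
- The arm moves only by the tool arm_command, never from a script. Its argument "moves" is text: rows parted by semicolons, each of 4 numbers parted by spaces: the shift along the world's x, y, z in m, then the turn about the world's z in degrees. In form: dx dy dz spin; .... A call has 1 to 12 rows; each row shifts and turns the commanded pose from where the row before left it; what a row does not reach is not made up. A row lasts 1/8 s, in which the tool goes at most 62.5 mm and 10.7 degrees, less where a joint would pass 70% of its speed; a pose out of reach is approached as far as the arm can. A call with a gripper value outside its range is refused whole. "fingers" is the closure, from 0 (fully open) to 1 (shut), set as the call begins (left out, the last holds). The fingers move at their own pace and stop on an object; the grip force is fixed at half the most. Time passes only in rows, so rows that do not move let the fingers close. It gives the time, the measured TCP pose, the force, the opening and the grip force at its end, in the units of the state.
- arm.state(): the state, without advancing time (a new reading comes with each control period).
- arm.get_image(name): name is "scene" or "side" or "wrist"; returns a dict with "image" (400x640x3 uint8, blue, green, red), "depth" (400x640 float32, m along the optical axis (not along the pixel's ray), 0 where there is no reading), "mtx" (3x3 intrinsics, pixels), "k1" (the pictures are not rectified: a ray, as slopes to the right and down, at radius r is drawn at 1 + k1 r^2 times it, then the intrinsics apply), "R" (3x3) and "t" (3): a world point X has camera coordinates R X + t; the wrist camera has in their place "tool_from_camera" (4x4, takes a point from camera to tool coordinates, whose origin is the TCP and whose axes are the flange's). Camera axes: x right, y down, z forward; pixel columns grow to the right and rows downward; lengths in m; the calibration is good to about 2 mm. A picture is of the moment at which its call begins: read the wrist's pose just before it.
- arm.finish_job(): hands the job in; it is judged then, once.
Trained networks look in a picture, given as the dict that the camera call returned (one of the last four; its "shot" number tells which), for a name from the list of things; names that differ only in an ending like _2 or _b are one class to them, and where a whole thing is asked for, a point or a joint stands for the part that bears it (a point fixed in the world has none). Each returns a list of dicts, best first, with "conf" (0 to 1); they miss things now and then, are a little off and sometimes report something else, mostly with a low value. They report only what shows in the picture. A call takes as long as a camera call. They do not tell look-alikes from the thing itself.
- arm.trace(picture, name): "region" (400x640 bool, what is visible of it) and "box" ([centre column, centre row, width, height] in pixels, round what is visible of it).
- arm.tip_of(picture, name): "location" ([column, row] in pixels: a listed point, or the origin of a listed thing).
The state is a dict: "clock": time; "joint_pos": joint angles; "dq": joint speeds; "joint_torque": joint torques, N m; "ee_pos": TCP position; "eef_rot": TCP orientation; "wrist_force": force on the tool from outside, world axes, zero at the start; "wrist_torque": the same for the moment, N m; "grip_width": finger opening in m; "grasp_force": force on a finger pad.
Only numpy, scipy, OpenCV 4.12 (cv2) and the standard library are available. Lean on these libraries where they do the work, as an engineer would, in place of code of your own. Each camera call takes 0.05 s, during which the arm holds its last target. There are 200 camera calls.

## Working session

There is one attempt and no reset: what is moved stays moved. The work goes in short steps, Python scripts to look and compute and a tool call to move; the robot and the scene stay as the last step left them, time stands still between calls to the robot, and variables do not carry over. Pictures are saved under pics/ and viewed, at most 14 in all, crops included, and the job is handed in when it is done.

Besides the shell and the picture viewer there is one more tool, called after "Request:" in YAML: its name, and indented under it one key for each argument. arm_command: Moves the arm, as the interface text tells. Its arguments: {"type":"object","properties":{"moves":{"type":"string"},"fingers":{"type":"number"}},"required":["moves"]}

```bash
mkdir -p pics; ls; cat > h.py <<'E'
import numpy as np, cv2
from scipy.spatial.transform import Rotation as Ro
from station import arm
def cam(im):
    """world_from_camera R,t"""
    if 'R' in im and im['R'] is not None: R=np.array(im['R']);t=np.array(im['t']);return R.T,-R.T@t
    T=np.array(im['tool_from_camera']);s=im['_s']
    Rt=Ro.from_rotvec(s['eef_rot']).as_matrix()
    return Rt@T[:3,:3],Rt@T[:3,3]+np.array(s['ee_pos'])
def shot(n):
    s=arm.state();im=arm.get_image(n);im['_s']=s;return im
def slopes(im,px):
    px=np.atleast_2d(np.array(px,float));K=np.array(im['mtx'])
    d=np.c_[(px[:,0]-K[0,2])/K[0,0],(px[:,1]-K[1,2])/K[1,1]];u=d.copy()
    for _ in range(10): u=d/(1+im['k1']*(u**2).sum(1,keepdims=True))
    return u
def onplane(im,px,z):
    R,c=cam(im);d=np.c_[slopes(im,px),np.ones(len(np.atleast_2d(px)))]@R.T
    return c+d*((z-c[2])/d[:,2])[:,None]
def cloud(im,mask):
    v,u=np.nonzero(mask&(im['depth']>0));z=im['depth'][v,u];R,c=cam(im)
    return (np.c_[slopes(im,np.c_[u,v]),np.ones(len(u))]*z[:,None])@R.T+c
E
cat > a.py <<'E'
from h import *
for n in ['scene','side']:
    im=shot(n);cv2.imwrite(f'pics/{n}0.png',im['image'])
    print(n,cam(im)[1].round(3))
    for o in ['timer_c','canister_c','mill_c','tin_c','riser','tray','pad','mug','bowl','books']:
        for r in arm.trace(im,o)[:4]:
            if r['conf']<.2: continue
            P=cloud(im,np.array(r['region']))
            if len(P)<5: continue
            print(o,round(r['conf'],2),np.round(r['box']),'med',np.median(P,0).round(3),'lo',np.percentile(P,3,0).round(3),'hi',np.percentile(P,97,0).round(3))
E
python3 a.py
```

```text
pics
scene [ 1.227 -0.329  0.868]
timer_c 0.91 [230. 234.  17.  30.] med [ 0.533 -0.299  0.052] lo [ 0.5   -0.322  0.017] hi [ 0.546 -0.274  0.065]
canister_c 0.58 [253. 208.  21.  42.] med [ 0.517 -0.231  0.094] lo [ 0.482 -0.254  0.023] hi [ 0.525 -0.204  0.126]
mill_c 0.82 [160. 263.  33.  40.] med [ 0.58  -0.47   0.074] lo [ 0.545 -0.495  0.003] hi [ 0.589 -0.449  0.115]
mill_c 0.74 [199. 230.  27.  45.] med [ 0.518 -0.368  0.079] lo [ 0.413 -0.395  0.013] hi [ 0.527 -0.346  0.127]
tin_c 0.77 [221. 203.  32.  43.] med [ 0.467 -0.3    0.087] lo [ 0.404 -0.327  0.013] hi [ 0.473 -0.268  0.122]
tin_c 0.7 [144. 233.  36.  38.] med [ 0.473 -0.494  0.082] lo [ 0.445 -0.528  0.016] hi [ 0.489 -0.464  0.107]
tin_c 0.56 [212. 175.  30.  31.] med [ 0.333 -0.3    0.082] lo [ 0.303 -0.33   0.018] hi [ 0.35  -0.267  0.107]
riser 0.76 [229. 237. 104.  75.] med [ 0.54  -0.317  0.015] lo [ 0.411 -0.405  0.001] hi [ 0.578 -0.192  0.02 ]
tray 0.83 [440. 180.  90.  76.] med [0.524 0.32  0.005] lo [0.385 0.237 0.001] hi [0.64  0.394 0.022]
pad 0.93 [337. 222.  67.  58.] med [ 0.551 -0.017  0.006] lo
[... 1446 characters left out ...]
1  0.035] lo [ 0.715 -0.057  0.   ] hi [0.794 0.053 0.041]
tray 0.63 [269. 290. 122.  84.] med [0.502 0.315 0.004] lo [ 0.377  0.238 -0.   ] hi [0.632 0.395 0.021]
pad 0.78 [319. 220.  71.  44.] med [ 0.537 -0.009  0.005] lo [ 0.452 -0.099 -0.   ] hi [0.627 0.075 0.008]
mug 0.97 [280. 168.  24.  35.] med [ 0.753 -0.143  0.059] lo [ 0.731 -0.204  0.001] hi [ 0.806 -0.099  0.088]
bowl 0.96 [222. 217.  43.  28.] med [0.778 0.145 0.031] lo [0.714 0.108 0.   ] hi [0.817 0.212 0.049]
books 0.82 [257. 197.  45.  31.] med [0.745 0.011 0.036] lo [ 0.717 -0.056  0.006] hi [0.794 0.053 0.041]
books 0.64 [370. 186.  72.  36.] med [ 0.443 -0.233  0.013] lo [ 0.39  -0.394 -0.001] hi [ 0.562 -0.187  0.019]
```

```bash
python3 -c "
import cv2
a=cv2.imread('pics/scene0.png')[150:300,110:310];cv2.imwrite('pics/crop0.png',cv2.resize(a,None,fx=4,fy=4,interpolation=cv2.INTER_CUBIC))"
```

```text
(no output)
```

View pics/scene0.png

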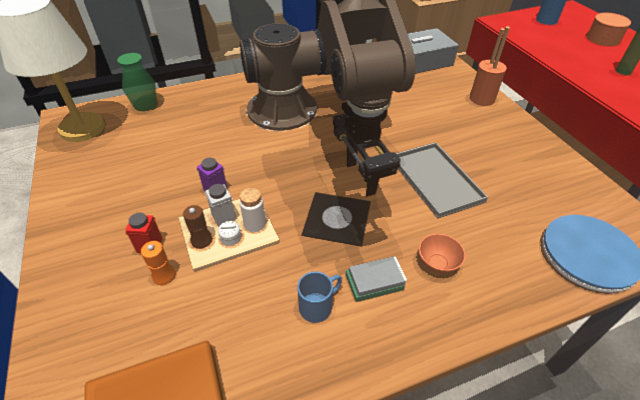

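View pics/crop0.png

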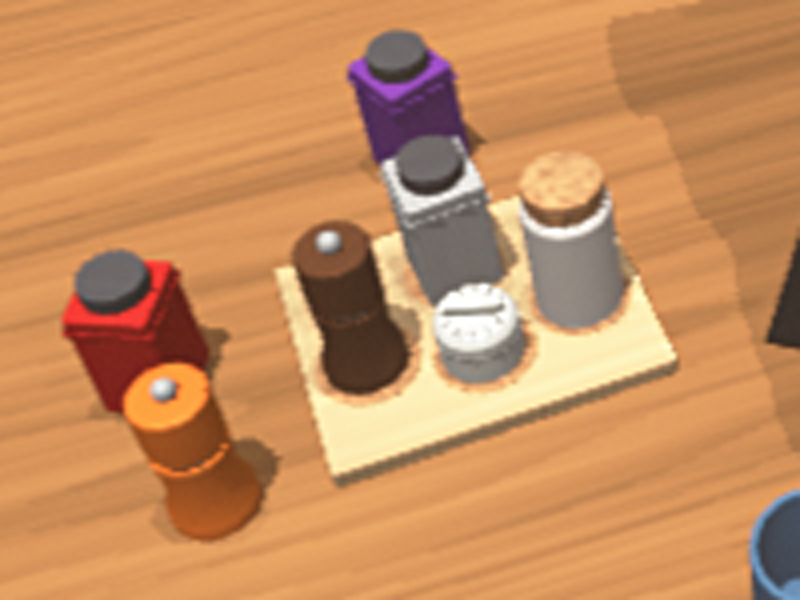

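Candidates in the scene picture:
- **Tin:** silver (219,205), purple (212,175), red (144,233). The silver one is meant, since purple and red are excluded and it stands on the riser.
- **Mill:** dark wood (199,230), orange (160,263). The dark one on the riser is meant.
- **Canister and timer:** (253,208) and (230,234).

The enlarged crop confirms this. Next I move above the riser for a close look.

Request:
arm_command:
  moves: "0 0 0.05 0; -0.02 -0.05 0.025 0; -0.02 -0.05 0.025 0; -0.02 -0.05 0.025 0; -0.02 -0.05 0.025 0; -0.02 -0.05 0.025 0; -0.02 -0.05 0.02 0; 0 0 0 0; 0 0 0 0"

```text
clock: 2.22
ee_pos: [0.5049, -0.2997, 0.4093]
eef_rot: [-2.222, -2.22, -0.0]
wrist_force: [0.3, 0.0, 0.6]
grip_width: 0.0954
grasp_force: 0.0
```

```bash
cat > b.py <<'E'
from h import *
im=shot('wrist');cv2.imwrite('pics/w1.png',im['image'])
print(np.round(im['tool_from_camera'],3),cam(im)[1].round(3),np.round(im['_s']['ee_pos'],3))
for o in ['timer_c','canister_c','mill_c','tin_c','riser']:
    for r in arm.trace(im,o)[:3]:
        if r['conf']<.2: continue
        P=cloud(im,np.array(r['region']))
        if len(P)<5: continue
        top=P[P[:,2]>np.percentile(P[:,2],97)-.012]
        (c,rr)=cv2.minEnclosingCircle(top[:,:2].astype(np.float32)*1000)
        print(o,round(r['conf'],2),np.round(r['box']),'lo',np.percentile(P,1,0).round(3),'hi',np.percentile(P,99,0).round(3),'topmean',top.mean(0).round(4),'circ',np.round(c,1),round(rr,1))
E
python3 b.py
```

```text
[[ 0.001 -0.956 -0.292  0.081]
 [ 1.     0.001 -0.    -0.001]
 [ 0.    -0.292  0.956 -0.169]
 [ 0.     0.     0.     1.   ]] [ 0.504 -0.219  0.579] [ 0.505 -0.3    0.409]
timer_c 0.87 [331. 153.  30.  28.] lo [ 0.491 -0.327  0.021] hi [ 0.541 -0.276  0.066] topmean [ 0.5169 -0.3015  0.0566] circ [ 517.  -302.8] 24.0
canister_c 0.8 [315. 115.  33.  36.] lo [ 0.467 -0.257  0.102] hi [ 0.521 -0.206  0.126] topmean [ 0.4937 -0.232   0.1244] circ [ 493.8 -232.2] 25.3
mill_c 0.78 [319. 195.  27.  45.] lo [ 0.476 -0.392  0.021] hi [ 0.523 -0.347  0.134] topmean [ 0.4987 -0.3717  0.1243] circ [ 498.7 -373.1] 23.0
mill_c 0.63 [351. 244.  30.  45.] lo [ 0.539 -0.494  0.009] hi [ 0.584 -0.452  0.118] topmean [ 0.5617 -0.4729  0.1088] circ [ 561.9 -474.5] 22.9
tin_c 0.71 [297. 252.  41.  49.] lo [ 0.425 -0.549 -0.001] hi [ 0.489 -0.466  0.107] topmean [ 0.4569 -0.4958  0.1043] circ [ 457.1 -497.1] 22.4
tin_c 0.7 [283. 158.  42.  38.] lo [ 0.415 -0.331  0.015] hi [ 0.471 -0.276  0.122] topmean [ 0.4426 -0.3032  0.1201] circ [ 438.3 -300.4] 25.6
tin_c 0.63 [214. 157.  53.  43.] lo [ 0.287 -0.332  0.001] hi [ 0.349 -0.271  0.107] topmean [ 0.317  -0.3027  0.1049] circ [ 315.6 -303.3] 21.0
riser 0.77 [308. 148. 101. 118.] lo [ 0.392 -0.411  0.012] hi [ 0.572 -0.193  0.021] topmean [ 0.4848 -0.2918  0.0151] circ [ 481.3 -302.7] 139.0
```

View pics/w1.png

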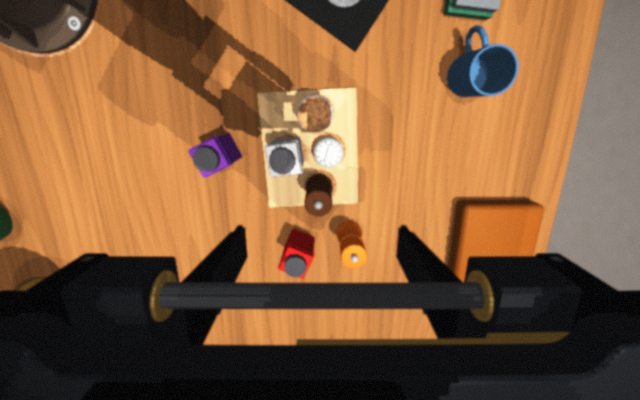

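```bash
cat > c.py <<'E'
from h import *
def rect(P,nm):
    (c,s,a)=cv2.minAreaRect(P[:,:2].astype(np.float32)*1000);print(nm,len(P),np.round(c,1),np.round(s,1),round(a,1))
def sl(P,a,b):return P[(P[:,2]>a)&(P[:,2]<b)]
im=shot('wrist')
print(np.round(im['_s']['joint_pos'],2))
r=[x for x in arm.trace(im,'tin_c') if 270<x['box'][0]<292][0];P=cloud(im,np.array(r['region']))
rect(sl(P,.100,.112),'tin shoulder');Q=sl(P,.117,.126);print(cv2.minEnclosingCircle(Q[:,:2].astype(np.float32)*1000),Q.mean(0))
rect(sl(cloud(im,np.array(arm.trace(im,'riser')[0]['region'])),.009,.020),'riser')
rect(sl(cloud(im,np.array(arm.trace(im,'pad')[0]['region'])),.002,.010),'pad w')
for n in ['scene','side']:
    im=shot(n)
    for o,a,b in [('tray',.017,.027),('pad',.002,.010),('riser',.009,.02)]:
        m=cv2.erode(np.array(arm.trace(im,o)[0]['region']).astype(np.uint8),np.ones((2,2)))>0 if o!='tray' else np.array(arm.trace(im,o)[0]['region'])
        rect(sl(cloud(im,m),a,b),n+o)
E
python3 c.py
```

```text
[-0.65  0.31  1.34  0.    1.49 -0.65]
tin shoulder 464 [ 442.1 -304.2] [51.9 52. ] 7.4
((441.7287292480469, -304.05865478515625), 21.049945831298828) [ 0.4423321  -0.30365926  0.12037765]
riser 6872 [ 482.2 -303.2] [180.6 220.8] 2.9
pad w 2745 [530.8 -86. ] [173.9  79. ] 0.2
scenetray 484 [511.3 316.3] [263.4 164.1] 1.5
scenepad 2532 [547.9 -14.5] [157.3 160.4] 56.0
sceneriser 2038 [ 487.1 -297.6] [180.3 218. ] 3.0
sidetray 44 [ 483.6 -212.9] [53.6 23.3] 29.0
sidepad 1396 [538.7 -14.5] [161.1 161. ] 56.5
sideriser 774 [ 477.9 -298.5] [175.6 230.9] 3.0
```

Request:
arm_command:
  moves: "-0.003 -0.037 0 0; -0.003 -0.036 -0.04 0; 0 0 -0.06 0; 0 0 -0.06 0; 0 0 -0.05 0; 0 0 -0.04 0; 0 0 -0.04 0; 0 0 -0.032 0; 0 0 0 0; 0 0 0 0"

```text
clock: 4.38
ee_pos: [0.4995, -0.3734, 0.0889]
eef_rot: [2.22, 2.22, 0.0]
wrist_force: [0.2, 0.4, -0.3]
grip_width: 0.095
grasp_force: 0.0
```

Request:
arm_command:
  moves: "0 0 0 0; 0 0 0 0; 0 0 0 0; 0 0 0 0; 0 0 0 0; 0 0 0 0"
  fingers: 1

```text
clock: 5.12
ee_pos: [0.499, -0.373, 0.0877]
eef_rot: [2.221, 2.221, 0.0]
wrist_force: [-0.2, 0.6, -0.0]
grip_width: 0.0466
grasp_force: 30.0
```

Request:
arm_command:
  moves: "0 0 0.03 0; 0 0 0.06 0; 0 0 0.06 0; 0.006 0.04 0 9; 0.006 0.05 0 9; 0.006 0.05 0 9; 0.006 0.05 0 9; 0.006 0.05 0 9; 0.006 0.05 0 9; 0.006 0.05 0 9; 0.006 0.05 0 9; 0.006 0.05 0 9"

```text
clock: 6.62
ee_pos: [0.5528, 0.0687, 0.2374]
eef_rot: [-0.238, -3.132, 0.0]
wrist_force: [1.3, -0.7, -2.0]
grip_width: 0.0466
grasp_force: 30.0
```

Request:
arm_command:
  moves: "0.006 0.05 0 10; 0.006 0.05 0 0; 0.006 0.05 0 0; 0.006 0.05 0 0; 0.006 0.04 0 0; 0 0.01 0 0; 0 0 0 0; 0 0 0 0"

```text
clock: 7.62
ee_pos: [0.583, 0.3159, 0.2376]
eef_rot: [0.026, -3.141, 0.0]
wrist_force: [-0.0, 0.4, -2.5]
grip_width: 0.0463
grasp_force: 30.0
```

```bash
cat > d.py <<'E'
from h import *
im=shot('wrist');cv2.imwrite('pics/w2.png',im['image']);print(im['_s']['ee_pos'],im['_s']['joint_pos'])
for r in arm.trace(im,'tray')[:1]:
    P=cloud(im,np.array(r['region']));print(r['conf'],r['box'],np.percentile(P,[1,99],0).round(3))
    for a,b in [(.016,.027),(.000,.012)]:
        Q=P[(P[:,2]>a)&(P[:,2]<b)];print(len(Q),cv2.minAreaRect(Q[:,:2].astype(np.float32)*1000),Q.min(0),Q.max(0))
E
python3 d.py
```

```text
[0.58301836 0.3158515  0.23764466] [ 3.96994004e-01  5.27136804e-01  1.42874731e+00 -1.42447740e-04
  1.18610505e+00 -1.19028730e+00]
0.7 [321.6, 104.7, 136.2, 207.7] [[0.382 0.234 0.002]
 [0.633 0.392 0.022]]
2066 ((510.38812255859375, 313.01129150390625), (256.2281188964844, 160.76890563964844), 1.3138823509216309) [0.38271569 0.2301704  0.01600564] [0.63873281 0.39574532 0.02371774]
22243 ((513.1908569335938, 316.3017272949219), (264.37457275390625, 157.67893981933594), 1.6066508293151855) [0.38023384 0.23389852 0.00049821] [0.6431157  0.39881643 0.01198128]
```

View pics/w2.png

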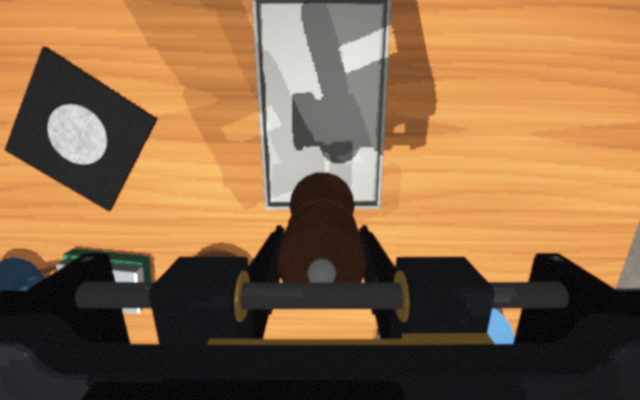

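Request:
arm_command:
  moves: "0.008 0.001 -0.04 0; 0 0 -0.05 0; 0 0 -0.04 0; 0 0 -0.018 0; 0 0 -0.007 0; 0 0 -0.003 0; 0 0 -0.001 0; 0 0 0 0; 0 0 0 0"

```text
clock: 8.85
ee_pos: [0.5912, 0.3181, 0.0792]
eef_rot: [-0.028, 3.141, 0.001]
wrist_force: [0.7, -0.5, -2.4]
grip_width: 0.0465
grasp_force: 30.0
```

```bash
cat > e.py <<'E'
from h import *
im=shot('wrist')
from h import *
R=arm.trace(im,'pad')
for r in R[:2]:
    P=cloud(im,np.array(r['region']));Q=P[(P[:,2]>.002)&(P[:,2]<.011)];print(r['conf'],np.round(r['box']),cv2.minAreaRect(Q[:,:2].astype(np.float32)*1000),Q.mean(0))
for r in arm.tip_of(im,'pad')[:2]: print(r,onplane(im,r['location'],.006))
print(im['_s']['ee_pos'],im['_s']['wrist_force'])
E
python3 e.py
```

```text
0.85 [ 28. 168.  51. 161.] ((573.0027465820312, 56.409263610839844), (41.7672119140625, 148.0006103515625), 73.16741180419922) [0.54800602 0.05969892 0.00510339]
[0.59117582 0.31814251 0.07921718] [ 0.73728019 -0.46704809 -2.3981612 ]
```

Request:
arm_command:
  moves: "0 0 -0.001 0; 0 0 0 0; 0 0 0 0"

```text
clock: 9.38
ee_pos: [0.591, 0.3181, 0.0777]
eef_rot: [-0.027, 3.141, 0.0]
wrist_force: [0.4, 0.8, -1.8]
grip_width: 0.0464
grasp_force: 30.0
```

Request:
arm_command:
  moves: "0 0 0 0; 0 0 0 0; 0 0 0 0; 0 0 0 0; 0 0 0.02 0; 0 0 0.05 0; 0 0 0.05 0; 0 0 0.04 0; 0 0 0 0"
  fingers: 0

```text
clock: 10.5
ee_pos: [0.5919, 0.3185, 0.2428]
eef_rot: [-0.028, 3.135, 0.004]
wrist_force: [0.2, 0.0, -0.7]
grip_width: 0.0953
grasp_force: 0.0
```

Request:
arm_command:
  moves: "-0.009 -0.05 0 -9; -0.009 -0.05 0 -9; -0.009 -0.05 0 -9; -0.009 -0.05 0 -9; -0.009 -0.05 0 -9; -0.009 -0.05 0 -9; -0.009 -0.05 0 -9; -0.009 -0.05 0 -9; -0.009 -0.05 0 -9; -0.009 -0.05 0 -10; -0.007 -0.05 0 0; 0 0 0 0"

```text
clock: 12.0
ee_pos: [0.4932, -0.2346, 0.2375]
eef_rot: [-2.225, -2.217, 0.0]
wrist_force: [-0.1, 0.3, -0.2]
grip_width: 0.0951
grasp_force: 0.0
```

Request:
arm_command:
  moves: "0 0 0 0; 0 0 0 0"

```text
clock: 12.25
ee_pos: [0.4941, -0.2308, 0.2378]
eef_rot: [-2.22, -2.223, -0.0]
wrist_force: [0.7, 0.5, -0.8]
grip_width: 0.0951
grasp_force: 0.0
```

```bash
cat > f.py <<'E'
from h import *
import sys
im=shot('wrist');print(im['_s']['ee_pos'],im['_s']['eef_rot'])
for o in sys.argv[1:]:
    for r in arm.trace(im,o)[:3]:
        P=cloud(im,np.array(r['region']));
        if len(P)<20: continue
        top=P[P[:,2]>np.percentile(P[:,2],97)-.008];(c,rr)=cv2.minEnclosingCircle(top[:,:2].astype(np.float32)*1000)
        print(o,round(r['conf'],2),np.round(r['box']),np.percentile(P,[1,99],0).round(3).tolist(),top.mean(0).round(4),np.round(c,1),round(rr,1))
E
python3 f.py canister_c timer_c tin_c
```

```text
[ 0.4941443  -0.2308166   0.23776772] [-2.21981789e+00 -2.22292874e+00 -2.45343922e-04]
canister_c 0.59 [322. 182.  51.  64.] [[0.468, -0.254, 0.029], [0.521, -0.204, 0.126]] [ 0.494  -0.2304  0.1243] [ 494.  -231.7] 25.3
canister_c 0.47 [340. 223.  42.  42.] [[0.491, -0.324, 0.027], [0.541, -0.276, 0.065]] [ 0.5166 -0.2996  0.0635] [ 516.9 -300.9] 17.3
timer_c 0.69 [341. 222.  44.  42.] [[0.492, -0.322, 0.022], [0.542, -0.276, 0.065]] [ 0.5166 -0.2996  0.0635] [ 516.9 -300.9] 17.3
tin_c 0.89 [276. 237.  59.  66.] [[0.416, -0.323, 0.022], [0.47, -0.275, 0.121]] [ 0.4426 -0.3006  0.1198] [ 442.3 -302.5] 21.0
tin_c 0.85 [297. 326.  43.  38.] [[0.426, -0.504, 0.001], [0.489, -0.466, 0.074]] [ 0.4493 -0.466   0.0718] [ 462.4 -344.6] 134.7
tin_c 0.73 [181. 228.  84.  65.] [[0.287, -0.319, 0.005], [0.349, -0.269, 0.107]] [ 0.3179 -0.2987  0.1048] [ 316.4 -301.7] 21.3
```

Request:
arm_command:
  moves: "0 -0.001 -0.03 0; 0 0 -0.04 0; 0 0 -0.04 0; 0 0 -0.03 0; 0 0 -0.03 0; 0 0 -0.002 0; 0 0 0 0; 0 0 0 0"

```text
clock: 13.45
ee_pos: [0.4946, -0.2332, 0.0669]
eef_rot: [2.22, 2.22, 0.001]
wrist_force: [-0.2, 1.0, 0.2]
grip_width: 0.0948
grasp_force: 0.0
```

Request:
arm_command:
  moves: "0 0 0 0; 0 0 0 0; 0 0 0 0; 0 0 0 0; 0 0 0 0; 0 0 0 0"
  fingers: 1

```text
clock: 14.2
ee_pos: [0.494, -0.233, 0.0657]
eef_rot: [2.221, 2.221, 0.0]
wrist_force: [0.7, 0.0, 1.3]
grip_width: 0.0576
grasp_force: 30.0
```

Request:
arm_command:
  moves: "0 0 0.03 0; 0 0 0.06 0; 0 0 0.06 0; 0 0.04 0.01 9; 0.002 0.05 0 9; 0.002 0.05 0 9; 0.002 0.05 0 9; 0.002 0.05 0 9; 0.002 0.05 0 9; 0.002 0.05 0 9; 0.002 0.05 0 9; 0.002 0.05 0 9"

```text
clock: 15.7
ee_pos: [0.5096, 0.2086, 0.2254]
eef_rot: [-0.238, -3.132, 0.0]
wrist_force: [0.4, 0.0, -2.2]
grip_width: 0.0572
grasp_force: 30.0
```

Request:
arm_command:
  moves: "0.003 0.05 0 10; 0 0.04 0 0; 0 0.018 0 0; 0 0 0 0; 0 0 -0.03 0; 0 0 -0.05 0; 0 0 -0.04 0; 0 0 -0.03 0; 0 0 -0.014 0; 0 0 -0.005 0; 0 0 0 0; 0 0 0 0"

```text
clock: 17.2
ee_pos: [0.5135, 0.3152, 0.0577]
eef_rot: [-0.027, 3.14, 0.001]
wrist_force: [-0.3, -0.2, -3.0]
grip_width: 0.0571
grasp_force: 30.0
```

Request:
arm_command:
  moves: "0 0 -0.001 0; 0 0 0 0; 0 0 0 0"

```text
clock: 17.58
ee_pos: [0.513, 0.3151, 0.0558]
eef_rot: [-0.028, 3.141, 0.0]
wrist_force: [1.0, 0.1, -2.7]
grip_width: 0.0571
grasp_force: 30.0
```

Request:
arm_command:
  moves: "0 0 0 0; 0 0 0 0; 0 0 0 0; 0 0 0 0; 0 0 0.02 0; 0 0 0.05 0; 0 0 0.06 0; 0 0 0.05 0; 0 0 0 0"
  fingers: 0

```text
clock: 18.7
ee_pos: [0.5141, 0.3156, 0.2396]
eef_rot: [-0.028, 3.135, 0.005]
wrist_force: [0.4, 0.1, -1.3]
grip_width: 0.0953
grasp_force: 0.0
```

Request:
arm_command:
  moves: "-0.007 -0.05 0 2; -0.007 -0.05 0 2; -0.007 -0.05 0 2.4; -0.007 -0.05 0 0; -0.007 -0.05 0 0; -0.007 -0.05 0 0; -0.007 -0.05 0 0; -0.007 -0.05 0 0; -0.007 -0.05 0 0; -0.008 -0.05 0 0; 0 -0.05 0 0; 0 -0.05 0 0"

```text
clock: 20.2
ee_pos: [0.4414, -0.2864, 0.2346]
eef_rot: [0.202, -3.134, -0.002]
wrist_force: [0.5, -1.0, 0.5]
grip_width: 0.0949
grasp_force: 0.0
```

Request:
arm_command:
  moves: "0 -0.018 0 0; 0 0 0 0; 0 0 0 0; 0 0 0 0"

```text
clock: 20.7
ee_pos: [0.4422, -0.3017, 0.2358]
eef_rot: [-0.205, 3.135, 0.0]
wrist_force: [-0.4, 0.1, -0.2]
grip_width: 0.095
grasp_force: 0.0
```

```bash
python3 f.py timer_c tin_c; python3 - <<'E'
from h import *
im=shot('wrist');cv2.imwrite('pics/w3.png',im['image'])
for r in arm.trace(im,'tin_c')[:3]:
    P=cloud(im,np.array(r['region']));Q=P[(P[:,2]>.1)&(P[:,2]<.112)]
    if len(Q)>50:print(r['box'],cv2.minAreaRect(Q[:,:2].astype(np.float32)*1000))
print(im['_s']['joint_pos'])
E
```

```text
[ 0.44219381 -0.30172544  0.23577562] [-2.04976663e-01  3.13486598e+00  2.94664777e-04]
timer_c 0.94 [318. 229.  46.  36.] [[0.491, -0.325, 0.027], [0.537, -0.277, 0.065]] [ 0.5148 -0.3012  0.0629] [ 515.9 -301.3] 17.7
tin_c 0.89 [340.  62.  69.  68.] [[0.286, -0.333, 0.023], [0.347, -0.272, 0.107]] [ 0.3153 -0.3029  0.1051] [ 315.2 -303.2] 21.2
tin_c 0.64 [321. 180.  54.  56.] [[0.414, -0.33, 0.027], [0.467, -0.277, 0.122]] [ 0.4408 -0.3035  0.1202] [ 441.8 -303.2] 20.8
tin_c 0.63 [160. 166.  92.  70.] [[0.423, -0.519, 0.003], [0.488, -0.466, 0.107]] [ 0.455  -0.4972  0.1049] [ 456.4 -498.5] 21.1
[159.9, 167.7, 91.3, 70.0] ((456.2794494628906, -498.7143859863281), (40.93183135986328, 41.32539749145508), 78.25940704345703)
[320.8, 182.1, 54.8, 59.3] ((441.5816345214844, -303.2099914550781), (51.68825912475586, 51.9344596862793), 7.231066703796387)
[339.8, 62.7, 65.8, 70.8] ((315.38580322265625, -302.81976318359375), (41.73792266845703, 40.64000701904297), 10.310027122497559)
[-7.23028208e-01  3.41392772e-01  1.75027070e+00  8.49965615e-05
  1.04975322e+00 -2.42399320e+00]
```

View pics/w3.png

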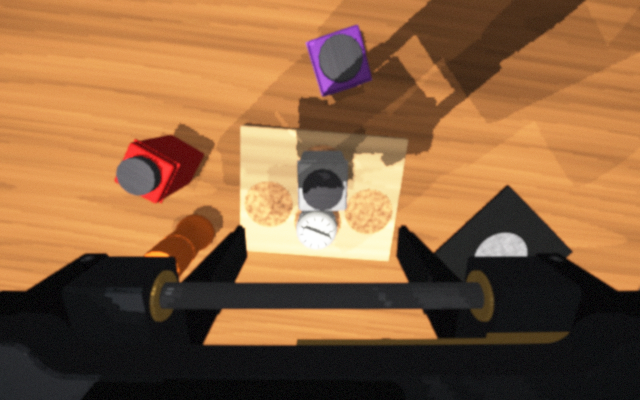

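Request:
arm_command:
  moves: "0 -0.001 -0.04 0; 0 0 -0.05 0; 0 0 -0.04 0; 0 0 -0.03 0; 0 0 -0.02 0; 0 0 -0.003 0; 0 0 0 0; 0 0 0 0"

```text
clock: 21.95
ee_pos: [0.4424, -0.3042, 0.0536]
eef_rot: [-0.203, 3.134, -0.001]
wrist_force: [-1.3, -0.4, 0.2]
grip_width: 0.0951
grasp_force: 0.0
```

Request:
arm_command:
  moves: "0 0 0 0; 0 0 0 0; 0 0 0 0; 0 0 0 0; 0 0 0 0; 0 0 0 0"
  fingers: 1

```text
clock: 22.7
ee_pos: [0.4419, -0.3038, 0.0527]
eef_rot: [0.203, -3.135, -0.001]
wrist_force: [-0.2, 2.0, 0.8]
grip_width: 0.0519
grasp_force: 30.0
```

Request:
arm_command:
  moves: "0 0 0.03 0; 0 0 0.06 0; 0 0 0.06 0; 0 0.04 0.01 -2; 0 0.05 0 -2; 0 0.05 0 -2; 0 0.05 0 0; 0 0.05 0 0; 0 0.05 0 0; 0 0.05 0 0; 0 0.05 0 0; 0 0.05 0 0"

```text
clock: 24.2
ee_pos: [0.4417, 0.1376, 0.2125]
eef_rot: [-0.038, 3.141, -0.0]
wrist_force: [0.3, -0.7, -2.7]
grip_width: 0.0518
grasp_force: 30.0
```

Request:
arm_command:
  moves: "-0.003 0.05 0 0; -0.003 0.05 0 0; -0.005 0.05 0 0; 0 0.028 0 0; 0 0 -0.03 0; 0 0 -0.05 0; 0 0 -0.04 0; 0 0 -0.03 0; 0 0 -0.014 0; 0 0 -0.005 0; 0 0 0 0; 0 0 0 0"

```text
clock: 25.7
ee_pos: [0.4314, 0.3143, 0.0446]
eef_rot: [-0.038, 3.14, 0.001]
wrist_force: [-0.2, 1.2, -3.0]
grip_width: 0.052
grasp_force: 30.0
```

Request:
arm_command:
  moves: "0 0 -0.001 0; 0 0 0 0; 0 0 0 0"

```text
clock: 26.08
ee_pos: [0.431, 0.314, 0.0428]
eef_rot: [-0.038, 3.141, 0.0]
wrist_force: [0.1, 0.4, -3.5]
grip_width: 0.0522
grasp_force: 30.0
```

Request:
arm_command:
  moves: "0 0 0 0; 0 0 0 0; 0 0 0 0; 0 0 0 0; 0 0 0.02 0; 0 0 0.05 0; 0 0 0.06 0; 0 0 0.05 0; 0 -0.01 0 0; 0.008 -0.05 0 0; 0.008 -0.05 0 0; 0.008 -0.05 0 0"
  fingers: 0

```text
clock: 27.58
ee_pos: [0.4545, 0.1523, 0.2216]
eef_rot: [0.039, -3.14, 0.0]
wrist_force: [1.0, -0.1, 0.1]
grip_width: 0.0951
grasp_force: 0.0
```

Request:
arm_command:
  moves: "0.007 -0.05 0 0; 0.007 -0.05 0 0; 0.007 -0.05 0 0; 0.007 -0.05 0 0; 0.007 -0.05 0 0; 0.007 -0.05 0 0; 0.007 -0.05 0 0; 0.007 -0.05 0 0; 0.006 -0.05 0 0; 0 -0.005 0 0; 0 0 0 0; 0 0 0 0"

```text
clock: 29.08
ee_pos: [0.5168, -0.2998, 0.2224]
eef_rot: [0.04, -3.141, -0.001]
wrist_force: [0.2, -0.5, 0.0]
grip_width: 0.095
grasp_force: 0.0
```

```bash
python3 f.py timer_c; python3 - <<'E'
from h import *
im=shot('wrist')
for r in arm.trace(im,'pad')[:2]:
    P=cloud(im,np.array(r['region']));Q=P[(P[:,2]>.002)&(P[:,2]<.011)];print(r['conf'],np.round(r['box']),cv2.minAreaRect(Q[:,:2].astype(np.float32)*1000))
im=shot('scene');cv2.imwrite('pics/s2.png',cv2.resize(im['image'][130:310,110:510],None,fx=2,fy=2))
m=np.array(arm.trace(im,'pad')[0]['region'])
g=(m&(im['image'].min(2)>90)).astype(np.uint8);n,l,st,c=cv2.connectedComponentsWithStats(g);k=1+st[1:,4].argmax();print('round',st[k],c[k],onplane(im,c[k],.006))
E
```

```text
[ 0.51683578 -0.2997886   0.22236365] [ 3.98713428e-02 -3.14077586e+00 -1.11600276e-03]
timer_c 0.95 [323. 177.  47.  46.] [[0.49, -0.326, 0.019], [0.541, -0.276, 0.065]] [ 0.516  -0.3011  0.0635] [ 517.  -301.3] 18.0
0.73 [528. 183. 164. 145.] ((541.3280029296875, -17.557357788085938), (161.60733032226562, 160.3878173828125), 56.18590545654297)
round [322 206  30  23 550] [336.69636364 216.91272727] [[ 0.5454184  -0.01516307  0.006     ]]
```

View pics/s2.png

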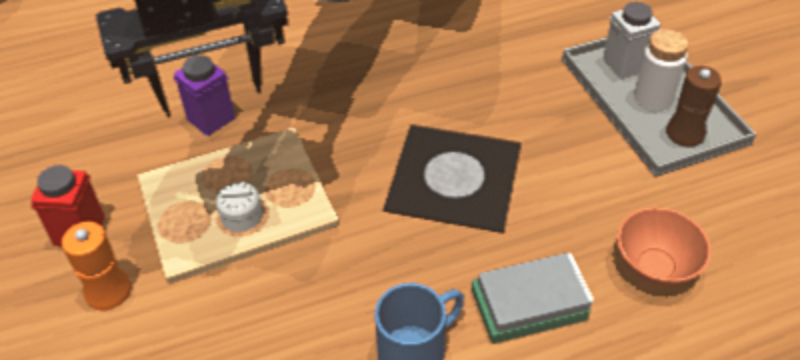

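The picture shows all three pieces upright in the tray at about (660,85) and the timer alone on the riser at (238,205). I'm lowering onto the timer.

Request:
arm_command:
  moves: "0 -0.001 -0.04 0; 0 0 -0.05 0; 0 0 -0.05 0; 0 0 -0.03 0; 0 0 -0.02 0; 0 0 -0.01 0; 0 0 0 0; 0 0 0 0"

```text
clock: 30.38
ee_pos: [0.5174, -0.3022, 0.0235]
eef_rot: [-0.038, 3.14, -0.001]
wrist_force: [0.8, -0.4, -0.2]
grip_width: 0.0949
grasp_force: 0.0
```

Request:
arm_command:
  moves: "0 0 0 0; 0 0 0 0; 0 0 0 0; 0 0 0 0; 0 0 0 0; 0 0 0 0"
  fingers: 1

```text
clock: 31.12
ee_pos: [0.517, -0.3019, 0.0227]
eef_rot: [0.038, -3.141, -0.0]
wrist_force: [-0.8, 1.5, 1.9]
grip_width: 0.0534
grasp_force: 30.0
```

Request:
arm_command:
  moves: "0 0 0.03 0; 0 0 0.05 0; 0.005 0.044 0.02 0; 0.005 0.05 0 0; 0.005 0.05 0 0; 0.005 0.05 0 0; 0.005 0.05 0 0; 0 0.04 0 0; 0 0 0 0; 0 0 0 0; 0 0 0 0"

```text
clock: 32.5
ee_pos: [0.5421, -0.0189, 0.1226]
eef_rot: [0.037, -3.141, 0.0]
wrist_force: [1.0, -0.1, -2.1]
grip_width: 0.0532
grasp_force: 30.0
```

```bash
python3 - <<'E'
from h import *
im=shot('wrist');cv2.imwrite('pics/w4.png',im['image']);print(im['_s']['ee_pos'])
for r in arm.trace(im,'pad')[:2]:
    m=np.array(r['region']);P=cloud(im,m);Q=P[(P[:,2]>.002)&(P[:,2]<.011)];print(r['conf'],np.round(r['box']),cv2.minAreaRect(Q[:,:2].astype(np.float32)*1000))
E
```

```text
[ 0.54205302 -0.01893118  0.12259024]
0.69 [328. 156. 222. 161.] ((541.7953491210938, -17.253952026367188), (160.1809539794922, 159.29220581054688), 56.27576446533203)
```

View pics/w4.png

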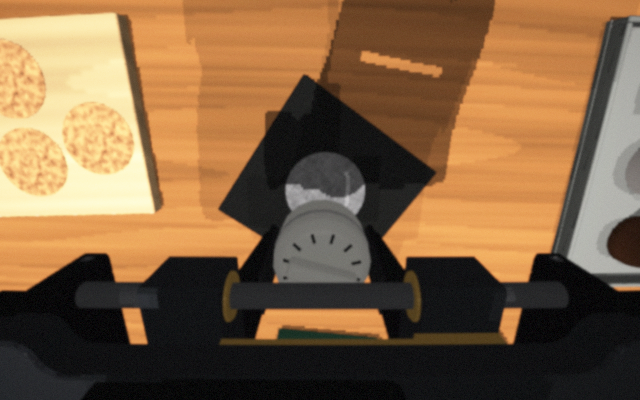

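The picture shows the held timer (320,250) just in front of the grey round (325,190), and the pad's centre measures (0.5417, -0.0173). I'm lowering it there.

Request:
arm_command:
  moves: "0 0.0015 -0.03 0; 0 0 -0.04 0; 0 0 -0.02 0; 0 0 -0.012 0; 0 0 -0.005 0; 0 0 -0.0015 0; 0 0 0 0; 0 0 0 0; 0 0 0 0"

```text
clock: 33.72
ee_pos: [0.5422, -0.0165, 0.0145]
eef_rot: [-0.038, 3.141, -0.0]
wrist_force: [-0.5, 0.3, -1.2]
grip_width: 0.0529
grasp_force: 30.0
```

Request:
arm_command:
  moves: "0 0 0 0; 0 0 0 0; 0 0 0 0; 0 0 0 0; 0 0 0.02 0; 0 0 0.04 0; 0 0 0.05 0; 0 0 0.05 0; 0 0 0.05 0; 0 0 0 0; 0 0 0 0"
  fingers: 0

```text
clock: 35.1
ee_pos: [0.5416, -0.0164, 0.2235]
eef_rot: [0.038, -3.141, -0.0]
wrist_force: [-0.2, 0.2, 0.3]
grip_width: 0.0954
grasp_force: 0.0
```

```bash
python3 f.py timer_c
```

```text
[ 0.54157634 -0.01640665  0.22352285] [ 3.82927381e-02 -3.14062147e+00 -3.84824334e-04]
timer_c 0.92 [323. 175.  48.  47.] [[0.516, -0.043, 0.014], [0.566, 0.007, 0.056]] [ 0.5415 -0.0181  0.0545] [543.  -18.5] 17.8
```

Request:
arm_command:
  moves: "-0.016 0.05 0 0; -0.016 0.05 0 0; -0.016 0.05 0 0; -0.016 0.05 0 0; -0.016 0.05 0 0; -0.016 0.05 0 0; -0.0146 0.0304 0 0; 0 0 -0.05 0; 0 0 -0.05 0; 0 0 0 0; 0 0 0 0; 0 0 0 0"

```text
clock: 36.7
ee_pos: [0.4322, 0.3142, 0.1258]
eef_rot: [-0.038, 3.139, 0.002]
wrist_force: [-0.6, 0.3, 0.2]
grip_width: 0.0952
grasp_force: 0.0
```

Request:
arm_command:
  moves: "0 0 -0.04 0; 0 0 -0.03 0; 0 0 -0.01 0; 0 0 0 0; 0 0 0 0; 0 0 0 0"

```text
clock: 37.45
ee_pos: [0.4318, 0.3142, 0.0452]
eef_rot: [-0.038, 3.14, 0.001]
wrist_force: [0.2, -0.3, 0.4]
grip_width: 0.095
grasp_force: 0.0
```

Request:
arm_command:
  moves: "-0.0005 0 -0.001 0; 0 0 0 0; 0 0 0 0; 0 0 0 0"

```text
clock: 37.95
ee_pos: [0.4309, 0.3139, 0.0431]
eef_rot: [0.038, -3.141, -0.0]
wrist_force: [-0.8, 0.1, 0.0]
grip_width: 0.0951
grasp_force: 0.0
```

Request:
arm_command:
  moves: "0 0 0 0; 0 0 0 0; 0 0 0 0; 0 0 0 0; 0 0 0 0; 0 0 0 0"
  fingers: 1

```text
clock: 38.7
ee_pos: [0.4309, 0.3139, 0.0432]
eef_rot: [-0.038, 3.141, 0.0]
wrist_force: [0.4, 0.5, 0.1]
grip_width: 0.0521
grasp_force: 30.0
```

Request:
arm_command:
  moves: "0 0 0.03 0; 0 0 0.06 0; 0 0 0.06 0; 0 -0.04 0.02 2; 0.001 -0.05 0 2; 0.001 -0.05 0 2; 0.001 -0.05 0 0; 0.001 -0.05 0 0; 0.001 -0.05 0 0; 0.001 -0.05 0 0; 0.001 -0.05 0 0; 0.001 -0.05 0 0"

```text
clock: 40.2
ee_pos: [0.4385, -0.1277, 0.213]
eef_rot: [0.203, -3.135, -0.0]
wrist_force: [1.1, -0.3, -2.9]
grip_width: 0.0518
grasp_force: 30.0
```

Request:
arm_command:
  moves: "0.001 -0.05 0 0; 0.001 -0.05 0 0; 0.001 -0.05 0 0; 0 -0.028 0 0; 0 0 -0.03 0; 0 0 -0.05 0; 0 0 -0.04 0; 0 0 -0.03 0; 0 0 -0.006 0; 0 0 0 0; 0 0 0 0; 0 0 0 0"

```text
clock: 41.7
ee_pos: [0.4423, -0.3044, 0.0582]
eef_rot: [-0.203, 3.134, -0.002]
wrist_force: [0.0, -0.7, -2.6]
grip_width: 0.052
grasp_force: 30.0
```

Request:
arm_command:
  moves: "0 0 -0.003 0; 0 0.0005 -0.001 0; 0 0 0 0; 0 0 0 0; 0 0 0 0"

```text
clock: 42.32
ee_pos: [0.4419, -0.3036, 0.0532]
eef_rot: [0.203, -3.135, -0.0]
wrist_force: [0.2, 0.4, -1.1]
grip_width: 0.0522
grasp_force: 30.0
```

Request:
arm_command:
  moves: "0 0 0 0; 0 0 0 0; 0 0 0 0; 0 0 0 0; 0 0 0.02 0; 0 0 0.05 0; 0 0 0.06 0; 0 0 0.05 0; 0 0.02 0 -2; 0.006 0.05 0 -2; 0.006 0.05 0 -2.4; 0.006 0.05 0 0"
  fingers: 0

```text
clock: 43.82
ee_pos: [0.4598, -0.1321, 0.2333]
eef_rot: [-0.026, 3.141, -0.0]
wrist_force: [0.3, -0.6, 0.4]
grip_width: 0.0952
grasp_force: 0.0
```

Request:
arm_command:
  moves: "0.006 0.05 0 0; 0.006 0.05 0 0; 0.006 0.05 0 0; 0.006 0.05 0 0; 0.006 0.05 0 0; 0.006 0.05 0 0; 0.006 0.05 0 0; 0.006 0.05 0 0; 0.005 0.049 0 0; 0 0 -0.05 0; 0 0 0 0; 0 0 0 0"

```text
clock: 45.32
ee_pos: [0.5134, 0.3152, 0.1845]
eef_rot: [-0.026, 3.141, 0.001]
wrist_force: [0.1, -0.7, 0.5]
grip_width: 0.095
grasp_force: 0.0
```

Request:
arm_command:
  moves: "0 0 -0.05 0; 0 0 -0.04 0; 0 0 -0.03 0; 0 0 -0.007 0; 0 0 0 0; 0 0 0 0; 0 0 0 0; 0 0 0 0"

```text
clock: 46.32
ee_pos: [0.5131, 0.3155, 0.0568]
eef_rot: [-0.027, 3.141, 0.001]
wrist_force: [0.1, 0.1, -0.4]
grip_width: 0.095
grasp_force: 0.0
```

Request:
arm_command:
  moves: "0 0 0 0; 0 0 0 0; 0 0 0 0; 0 0 0 0; 0 0 0 0; 0 0 0 0"
  fingers: 1

```text
clock: 47.08
ee_pos: [0.5129, 0.3154, 0.0561]
eef_rot: [0.027, -3.141, -0.0]
wrist_force: [0.2, 0.5, 0.4]
grip_width: 0.0574
grasp_force: 30.0
```

Request:
arm_command:
  moves: "0 0 0.03 0; 0 0 0.06 0; 0 0 0.06 0; -0.001 -0.04 0.02 -9; -0.002 -0.05 0 -9; -0.002 -0.05 0 -9; -0.002 -0.05 0 -9; -0.002 -0.05 0 -9; -0.002 -0.05 0 -9; -0.002 -0.05 0 -9; -0.002 -0.05 0 -9; -0.002 -0.05 0 -9"

```text
clock: 48.58
ee_pos: [0.4955, -0.1261, 0.2261]
eef_rot: [-2.026, -2.401, -0.0]
wrist_force: [1.5, 1.6, -2.4]
grip_width: 0.0573
grasp_force: 30.0
```

Request:
arm_command:
  moves: "-0.002 -0.05 0 -10; -0.002 -0.04 0 0; 0 -0.018 0 0; 0 0 0 0; 0 0 -0.03 0; 0 0 -0.05 0; 0 0 -0.04 0; 0 0 -0.03 0; 0 0 -0.006 0; 0 0 0 0; 0 0 0 0; 0 0 0 0"

```text
clock: 50.08
ee_pos: [0.4923, -0.2327, 0.0712]
eef_rot: [2.22, 2.22, 0.001]
wrist_force: [-0.5, -0.3, -2.1]
grip_width: 0.057
grasp_force: 30.0
```

Request:
arm_command:
  moves: "0.002 -0.0003 -0.003 0; 0 0 -0.0012 0; 0 0 0 0; 0 0 0 0; 0 0 0 0"

```text
clock: 50.7
ee_pos: [0.4941, -0.233, 0.0661]
eef_rot: [2.221, 2.221, 0.0]
wrist_force: [-0.3, -0.7, 1.8]
grip_width: 0.0575
grasp_force: 30.0
```

Request:
arm_command:
  moves: "0 0 0 0; 0 0 0 0; 0 0 0 0; 0 0 0 0; 0 0 0.02 0; 0 0 0.05 0; 0 0 0.05 0; 0 0 0.05 0; 0.007 0.04 0 9; 0.009 0.05 0 9; 0.009 0.05 0 9; 0.009 0.05 0 9"
  fingers: 0

```text
clock: 52.2
ee_pos: [0.5279, -0.0413, 0.2361]
eef_rot: [1.419, 2.802, 0.0]
wrist_force: [0.1, -0.0, -0.7]
grip_width: 0.0952
grasp_force: 0.0
```

Request:
arm_command:
  moves: "0.009 0.05 0 9; 0.009 0.05 0 9; 0.009 0.05 0 9; 0.009 0.05 0 9; 0.009 0.05 0 9; 0.009 0.05 0 10; 0.009 0.05 0 0; 0 0.011 0 0; 0 0 0 0; 0 0 0 0"

```text
clock: 53.45
ee_pos: [0.5909, 0.3169, 0.2361]
eef_rot: [0.026, -3.141, 0.0]
wrist_force: [0.3, -0.0, -0.3]
grip_width: 0.0953
grasp_force: 0.0
```

Request:
arm_command:
  moves: "0 0 -0.05 0; 0 0 -0.05 0; 0 0 -0.04 0; 0 0 -0.015 0; 0 0 -0.002 0; 0 0 0 0; 0 0 0 0; 0 0 0 0"

```text
clock: 54.45
ee_pos: [0.5912, 0.3183, 0.0799]
eef_rot: [-0.028, 3.14, 0.001]
wrist_force: [0.7, -0.4, -0.2]
grip_width: 0.0954
grasp_force: 0.0
```

Request:
arm_command:
  moves: "0 0 -0.0012 0; 0 0 0 0; 0 0 0 0"

```text
clock: 54.82
ee_pos: [0.5909, 0.3181, 0.0777]
eef_rot: [0.028, -3.141, -0.0]
wrist_force: [-0.7, 0.4, 0.2]
grip_width: 0.0952
grasp_force: 0.0
```

Request:
arm_command:
  moves: "0 0 0 0; 0 0 0 0; 0 0 0 0; 0 0 0 0; 0 0 0 0; 0 0 0 0"
  fingers: 1

```text
clock: 55.58
ee_pos: [0.5909, 0.3182, 0.0778]
eef_rot: [-0.027, 3.141, 0.0]
wrist_force: [0.2, 0.6, 0.1]
grip_width: 0.0467
grasp_force: 30.0
```

Request:
arm_command:
  moves: "0 0 0.03 0; 0 0 0.06 0; 0 0 0.06 0; -0.005 -0.04 0.02 -9; -0.006 -0.05 0 -9; -0.006 -0.05 0 -9; -0.006 -0.05 0 -9; -0.006 -0.05 0 -9; -0.006 -0.05 0 -9; -0.006 -0.05 0 -9; -0.006 -0.05 0 -9; -0.006 -0.05 0 -9"

```text
clock: 57.08
ee_pos: [0.5373, -0.1234, 0.2476]
eef_rot: [-2.025, -2.401, 0.0]
wrist_force: [-0.4, 0.0, -2.5]
grip_width: 0.0464
grasp_force: 30.0
```

Request:
arm_command:
  moves: "-0.006 -0.05 0 -10; -0.007 -0.05 0 0; -0.007 -0.05 0 0; -0.007 -0.05 0 0; -0.007 -0.04 0 0; -0.005 -0.011 0 0; 0 0 0 0; 0 0 0 0; 0 0 0 0"

```text
clock: 58.2
ee_pos: [0.4993, -0.3718, 0.248]
eef_rot: [2.22, 2.223, 0.0]
wrist_force: [1.1, -0.6, -2.6]
grip_width: 0.0469
grasp_force: 30.0
```

Request:
arm_command:
  moves: "0 0 -0.04 0; 0 0 -0.05 0; 0 0 -0.04 0; 0 0 -0.02 0; 0 0 -0.007 0; 0 0 0 0; 0 0 0 0; 0 0 0 0"

```text
clock: 59.2
ee_pos: [0.4992, -0.3731, 0.0917]
eef_rot: [2.22, 2.22, 0.0]
wrist_force: [-0.7, -0.0, -2.6]
grip_width: 0.0466
grasp_force: 30.0
```

Request:
arm_command:
  moves: "0 0 -0.002 0; 0 0 -0.0012 0; 0 0 0 0; 0 0 0 0; 0 0 0 0"

```text
clock: 59.82
ee_pos: [0.499, -0.3729, 0.0878]
eef_rot: [2.221, 2.221, 0.0]
wrist_force: [0.2, -0.4, 0.9]
grip_width: 0.0465
grasp_force: 30.0
```

Request:
arm_command:
  moves: "0 0 0 0; 0 0 0 0; 0 0 0 0; 0 0 0 0; 0 0 0.02 0; 0 0 0.05 0; 0 0 0.06 0; 0.002 0.024 0.06 0; 0.002 0.025 0.06 0; 0.002 0.024 0.06 0; 0 0 0 0; 0 0 0 0"
  fingers: 0

```text
clock: 61.32
ee_pos: [0.5045, -0.3024, 0.3904]
eef_rot: [-2.221, -2.221, 0.0]
wrist_force: [0.0, -0.2, -1.0]
grip_width: 0.0951
grasp_force: 0.0
```

```bash
python3 f.py canister_c mill_c tin_c; python3 - <<'E'
from h import *
im=shot('scene');cv2.imwrite('pics/s3.png',cv2.resize(im['image'][130:310,110:510],None,fx=2,fy=2))
E
```

```text
[ 0.50448471 -0.30235341  0.39043088] [-2.22073212e+00 -2.22108591e+00  1.70867536e-04]
canister_c 0.88 [315. 113.  36.  38.] [[0.468, -0.259, 0.102], [0.519, -0.206, 0.126]] [ 0.4935 -0.2322  0.1243] [ 493.5 -232.5] 25.3
canister_c 0.56 [477.   8.  57.  16.] [[0.714, -0.075, 0.003], [0.789, -0.058, 0.04]] [ 0.7644 -0.0655  0.0371] [756.  -64.6] 34.2
mill_c 0.81 [354. 248.  34.  48.] [[0.537, -0.495, 0.004], [0.585, -0.451, 0.118]] [ 0.5623 -0.4745  0.111 ] [ 561.4 -475. ] 21.4
mill_c 0.58 [319. 198.  31.  46.] [[0.475, -0.393, 0.02], [0.522, -0.347, 0.134]] [ 0.4987 -0.3724  0.1269] [ 497.9 -371.9] 21.0
tin_c 0.88 [282. 161.  40.  41.] [[0.417, -0.332, 0.031], [0.47, -0.278, 0.122]] [ 0.4428 -0.3055  0.1204] [ 442.5 -306.1] 20.9
tin_c 0.74 [210. 157.  58.  43.] [[0.287, -0.334, 0.0], [0.349, -0.271, 0.107]] [ 0.3165 -0.303   0.1052] [ 315.8 -304. ] 21.1
tin_c 0.6 [297. 257.  39.  53.] [[0.426, -0.526, -0.0], [0.489, -0.465, 0.107]] [ 0.4577 -0.492   0.1125] [ 472.  -395.8] 124.7
```

View pics/s3.png

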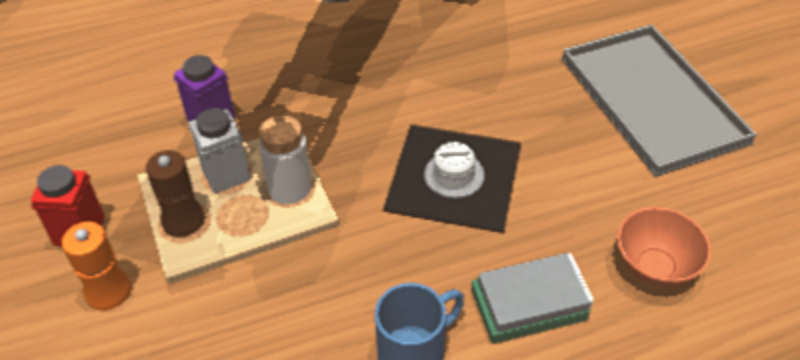

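The picture shows the mill (175,195), tin (220,150) and canister (287,160) back upright on their rounds. The timer is centred on the pad at (455,165), the tray is empty and the bystanders are untouched.

```bash
python3 -c "
from station import arm
print(arm.finish_job())"
```

```text
the job is handed in; nothing more can be done
None
```

I handed the job in after about 61 s: the timer stands on the middle of the checkout pad, and the mill, canister and tin are back upright within about 2 mm of where they started, with nothing knocked over and the mug, bowl and books untouched.

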